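# Sort two gas-sensor modules by tag and hold a test probe on the passed one

### The arm

A 7-joint arm with a two-finger parallel gripper is mounted at the origin on the work surface. World frame = base frame: x ahead of the robot, y to its left, z up, the work surface at z = 0. Lengths are in m, angles in rad, forces in N, time in s.
With the tool pointing down it reaches from about 0.4 to 0.9 m from the base axis. Payload 5.5 kg.
Tool frame: the origin (TCP) lies at the centre of the arm's flange, where the gripper is bolted on; the fingertips stand 173 mm ahead of it and the grasp point (between the pads) lies 155 mm ahead of it (arm.tcp_to_grasp is the z of the grasp point in the tool frame, in m); z points along the fingers, y is the direction in which the jaws open and shut (so a half turn about z gives the same grasp; the last joint's range is limited). The gripper opens to 85 mm and grips with 20 to 120 N. Pads are 22 mm wide; open, the fingers measure 114 mm over their backs; the gripper's body (76 mm by 85 mm) begins 54 mm behind the grasp point. The pads swing forward as they close: fully open they stand 13 mm farther back than shut.
Start: joints at [1.458, 0.501, -0.427, 1.55, 0.221, 1.138, -0.21], TCP at [0.239, -0.605, 0.405] pointing down, gripper open.
Joint ranges: [-2.88, 2.88], [-0.31, 2.03], [-1.54, 1.56], [0.2, 2.42], [-1.41, 4.55], [0.19, 2.02], [-2.57, 2.57]. Speed limits (rad/s): [2.57, 2.57, 3.14, 3.14, 3.14, 3.14, 3.14].

### API

Orientations are given as a unit quaternion [w, x, y, z].
In Python, from bench import arm gives the robot as it stands. The module is installed in compiled form; this text tells all that it offers.
- The arm moves only by the tool send_rows, never from a script. Its argument "motion" is text: rows parted by semicolons, each of 6 numbers parted by spaces: the shift along the tool's x, y, z in m, then the turn, a rotation vector about the tool's x, y, z in rad. In form: x y z wx wy wz; .... A call has 1 to 8 rows; each row shifts and turns the commanded pose from where the row before left it, along the tool's axes as they then stand; what a row does not reach is not made up. A row lasts 1/12 s, in which the tool goes at most 41.7 mm and 7.16 degrees, less where a joint would pass 70% of its speed; a pose out of reach is approached as far as the arm can. A call with a gripper value outside its range is refused whole. "grip" is the finger opening in m, from 0 to 0.0854, set as the call begins (left out, the last holds). The fingers move at their own pace and stop on an object; "force" is the grip in N (left out, the last holds). Time passes only in rows, so rows that do not move let the fingers close. It gives the time, the measured TCP pose, the force and the opening at its end, in the units of the state.
- arm.state(): the state, without advancing time (a new reading comes with each control period).
- arm.get_image(name): name is "scene" or "side" or "wrist"; returns a dict with "pixels" (480x640x3 uint8, red, green, blue), "depth" (480x640 float32, m along the optical axis (not along the pixel's ray), 0 where there is no reading), "vfov" (degrees; the focal length in pixels is half the picture's height over the tangent of half this angle, whatever the lens; pixels are square), "cx", "cy" (the principal point, pixels), "D" ([k1, k2, p1, p2, k3] as OpenCV has them; the pictures are not rectified), "xyz" and "orientation" of the camera in the world. Camera axes: x right, y down, z forward; pixel columns grow to the right and rows downward; lengths in m; the calibration is good to about 2 mm. A picture is of the moment at which its call begins.
- arm.job_done(): hands the job in, once; it reports no verdict.
The state is a dict: "t": time; "joint_pos": joint angles; "joint_velocities": joint speeds; "joint_efforts": joint torques, N m; "position": TCP position; "tool_rot": TCP orientation; "ft_force": force on the tool from outside, world axes, zero at the start; "wrist_torque": the same for the moment, N m; "gripper_width": opening from 0.0 (shut) to 1.0 (fully open).
Only numpy, scipy, OpenCV 4.12 (cv2) and the standard library are available. Lean on these libraries where they do the work, as an engineer would, in place of code of your own. Each camera call takes 0.05 s, during which the arm holds its last target.

### The job

Stand the green-tagged sensor module in the green-rimmed nest and the red-tagged one in the red-rimmed nest, both fully down, and let go of them. Then take the orange twin-tip probe from its stand and hold it upright on the green-tagged module, one steel tip on each of the two gold pads on its top, pressing gently so that the sprung foot is pushed about half way in (about 3 N, never hard). Finish while still holding the probe there; do not disturb the bottle, beaker and jar.

Things in the scene. Friction and masses are not known exactly. Their poses are not given: they have to be found in the camera images.
- green_module_center (a point): Centre (27.5 mm above its underside, z up) of the green-tagged sensor module, a loose upright housing 60 (its x) x 40 (its y) x 55 mm high, grey below, white above, 0.11 to 0.23 kg, standing on the bench at the start. On its flat top: a green strip along one long edge (green patches on its short ends too) and the two gold pads in a black field.
- green_module_pad_a (a point): Centre of one gold pad (12 mm across) on the top of the green-tagged module: 12 mm towards -x from the middle of the top face, on the module's long centre line.
- green_module_pad_b (a point): Centre of the other gold pad of the green-tagged module, 12 mm towards +x from the middle; the pads are 24 mm apart.
- red_module_center (a point): Centre of the red-tagged sensor module: the same housing, size and gold pads, but with red strip and red end patches.
- pass_nest_floor (a point): Centre of the recess floor of the fixed green-rimmed nest. Outside 84 (its x) x 64 (its y) x 16 mm high; recess 68 x 48 mm, floor 6 mm above the bench. A module goes in upright, long side along the nest's x, either way round, 4 mm play each side; seated on the floor, its top is 61 mm above the bench.
- reject_nest_floor (a point): Centre of the recess floor of the fixed red-rimmed nest; same shape and sizes as the green one. Which nest is nearer the robot varies.
- probe_center (a point): Centre of the orange handle of the loose twin-tip probe (0.1 kg), upright in its stand at the start, z up. Handle 30 (its x) x 16 (its y) x 70 mm high, flat sides: grip it across its y. Below the handle (35 mm below this point) are a black flange 46 x 34 x 6 mm, a barrel 24 x 14 x 26 mm and the sprung foot. With the foot out, the tips are 87 mm below this point.
- probe_stand: Fixed probe stand: an aluminium block 58 (its x) x 46 x 55 mm high on a dark base 84 x 68 mm; origin on the bench at its centre. The probe's flange rests on its top and barrel and foot hang in its open well (34 x 22 mm), so the handle centre is 96 mm above the bench: lift the probe 60 mm straight up to clear it.
- tip_a (a point): Lower end of one steel tip (5 mm across) of the probe's sprung foot, 12 mm towards the probe's -x from its axis.
- tip_b (a point): Lower end of the other steel tip, 12 mm towards the probe's +x from its axis; the tips are 24 mm apart. The probe fits the pads either way round.
- foot (a joint): How far the probe's foot (blue crossbar with both tips) is pushed in towards the handle, in m: 0 = fully out, 0.012 = fully in (hard stop). It is sprung: about 0.7 N to start, about 3 N at half way (0.006), about 5.5 N when fully in.
- amber_bottle_center (a point): Bystander: middle of a loose amber bottle 60 mm across and 125 mm high with black cap; leave it alone.
- beaker_center (a point): Bystander: middle of a loose glass beaker 68 mm across and 85 mm high; leave it alone.
- jar_center (a point): Bystander: middle of a loose white jar with blue cap, 56 mm across and 70 mm high; leave it alone.

How it is judged:
By the outcome, as a careful person would: the job done as asked, in the order asked, and still so for the second after the job is handed in, while the arm keeps its last pose, push and grip.
It also fails if it takes over 64 s, if anything falls off the work surface, if the arm or the gripper's body presses on something with over 40 N, if the wrist force passes 120 N, or if a joint passes its speed limit or range.

## Working session

There is one attempt and no reset: what is moved stays moved. The work goes in short steps, Python scripts to look and compute and a tool call to move; the robot and the scene stay as the last step left them, time stands still between calls to the robot, and variables do not carry over. Pictures are saved under pics/ and viewed, and the job is handed in when it is done.

Besides the shell and the picture viewer there is one more tool, called after ">>>" as name(argument=value, ...) on one line, values as JSON. send_rows: Moves the arm, as the interface text tells. Its arguments: {"type":"object","properties":{"motion":{"type":"string"},"grip":{"type":"number"},"force":{"type":"number"}},"required":["motion"]}

```bash
mkdir -p pics; cat > h.py <<'E'
import numpy as np, cv2
from scipy.spatial.transform import Rotation as R
from bench import arm
def cam(n):
    d=arm.get_image(n); h=d['pixels'].shape[0]
    f=h/2/np.tan(np.radians(d['vfov'])/2)
    d['K']=np.array([[f,0,d['cx']],[0,f,d['cy']],[0,0,1]]); 
    q=np.array(d['orientation']); d['R']=R.from_quat(q[[1,2,3,0]]).as_matrix() if q.size==4 else q
    return d
def save(d,n): cv2.imwrite('pics/'+n+'.png',d['pixels'][:,:,::-1])
def rays(d,px):
    p=cv2.undistortPoints(np.array(px,float).reshape(-1,1,2),d['K'],np.array(d['D'],float)).reshape(-1,2)
    return np.c_[p,np.ones(len(p))]
def plane(d,px,z):
    r=rays(d,px)@d['R'].T; o=np.array(d['xyz']); return o+r*((z-o[2])/r[:,2])[:,None]
def depthpts(d,px):
    px=np.array(px); z=d['depth'][px[:,1].astype(int),px[:,0].astype(int)]
    return (rays(d,px)*z[:,None])@d['R'].T+np.array(d['xyz'])
E
python3 - <<'E'
from h import *
for n in('scene','side','wrist'):
    d=cam(n);save(d,n+'0');print(n,d['vfov'],d['cx'],d['cy'],d['D'],d['xyz'],d['orientation'])
print(arm.state(),arm.tcp_to_grasp)
E
```

```text
scene 47.10686336354716 317.980770741599 241.67736784508998 [-0.01033205  0.          0.          0.          0.        ] [ 1.31699255 -0.49693231  1.14531913] [-0.30931383  0.83936213  0.41638015 -0.16255381]
side 42.93944913360653 304.6049657545885 243.6117555164874 [-0.17155085  0.          0.          0.          0.        ] [0.18240117 0.8377341  1.08483649] [ 0.08489888 -0.21759739  0.90660792 -0.35143369]
wrist 68.58001081771026 318.3574560237969 244.50932151671975 [-0.05417955  0.          0.          0.          0.        ] [ 0.30745631 -0.57779398  0.37317538] [ 0.12038866  0.81804957 -0.556216   -0.08321797]
{'t': 0.15, 'joint_pos': array([ 1.45822361,  0.50169793, -0.42683397,  1.55119931,  0.22081307,
        1.1383252 , -0.21030929]), 'joint_velocities': array([ 0.00182353, -0.00458458, -0.00051865, -0.00437682,  0.00047677,
        0.00128346,  0.00054542]), 'joint_efforts': array([-6.25704881e-03, -5.70037329e+01, -5.82495466e+00, -2.81288016e+01,
        1.07371446e-02,  7.82172487e-03, -8.87015943e-06]), 'position': array([ 0.23840458, -0.604409  ,  0.40386123]), 'tool_rot': array([-7.79210161e-04,  9.82397305e-01,  1.86801807e-01, -1.18357477e-04]), 'ft_force': array([-0.52933385,  0.52109215, -0.47266949]), 'wrist_torque': array([ 0.02569616, -0.0132401 ,  0.01295805]), 'gripper_width': 0.9966973393973799} 0.1547
```

View pics/scene0.png

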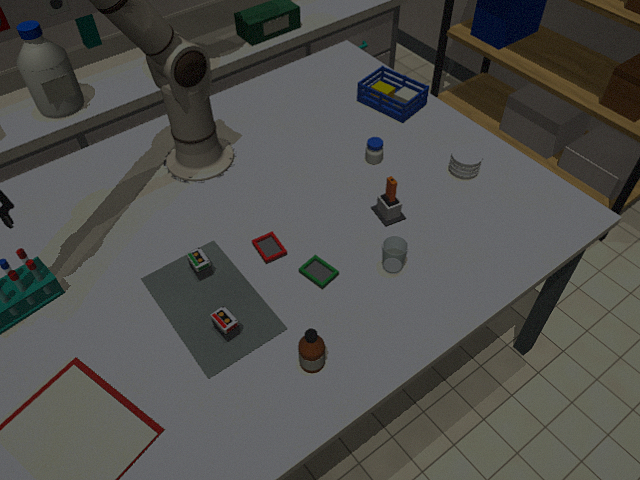

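View pics/side0.png

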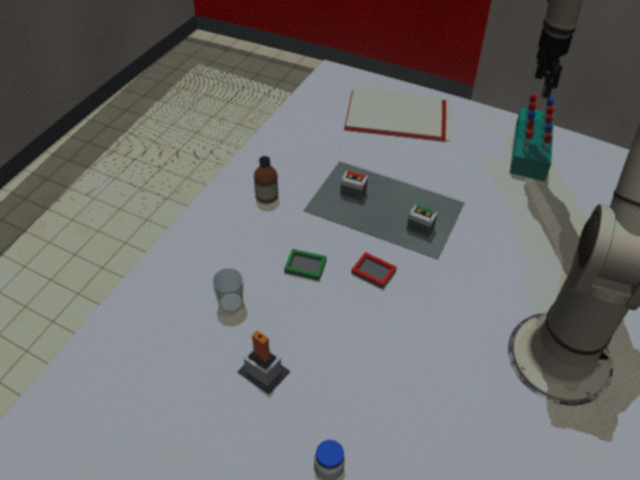

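View pics/wrist0.png

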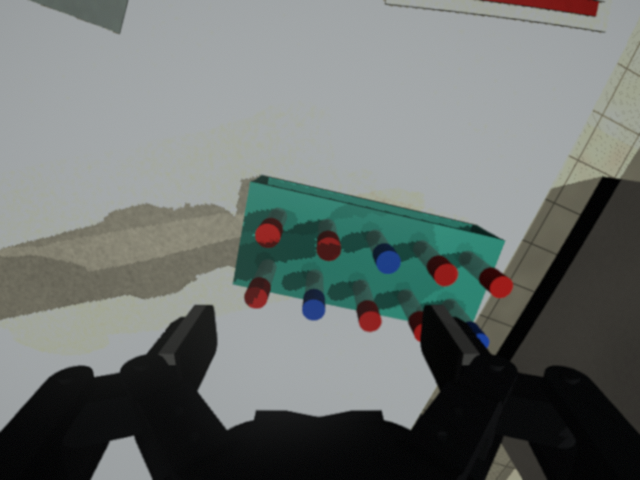

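The scene view shows the green module at (200,262), the red module at (225,322), the red nest at (269,247), the green nest at (319,271) and the probe at (390,200). The side view shows the same items. Next I measure coarsely from both.

```bash
python3 - <<'E'
from h import *
rois={'scene':dict(gm=(180,235,225,285),rm=(205,300,250,345),rn=(248,228,292,266),gn=(295,252,345,292),pr=(380,170,402,204)),
'side':dict(gm=(403,198,442,236),rm=(335,165,372,198),rn=(348,250,400,290),gn=(280,246,332,282),pr=(246,326,278,362))}
for n in rois:
    d=cam(n); hsv=cv2.cvtColor(d['pixels'],cv2.COLOR_RGB2HSV); H,S,V=[hsv[:,:,i].astype(int) for i in range(3)]
    red=((H<8)|(H>170))&(S>130)&(V>60); green=(H>45)&(H<85)&(S>100)&(V>40)
    orange=(H<14)&(S>130)&(V>60)
    gold=(H>14)&(H<32)&(S>110)&(V>70)
    for k,(x0,y0,x1,y1) in rois[n].items():
        def sub(m):
            o=np.zeros(m.shape,bool);o[y0:y1,x0:x1]=m[y0:y1,x0:x1];return o
        if k[1]=='n':
            m=sub(red if k[0]=='r' else green); ys,xs=np.nonzero(m)
            P=plane(d,np.c_[xs,ys],0.016)[:,:2]
            c,s,a=cv2.minAreaRect((P*1000).astype(np.float32)); print(n,k,len(xs),np.round(c,1),np.round(s,1),round(a,1))
        elif k=='pr':
            m=sub(orange); ys,xs=np.nonzero(m); t=ys<ys.min()+4
            print(n,k,len(xs),ys.min(),ys.max(),'top',plane(d,[[xs[t].mean(),ys[t].mean()]],0.131).round(4))
        else:
            m=sub(gold).astype(np.uint8); nn,l,st,ce=cv2.connectedComponentsWithStats(m)
            i=[j for j in range(1,nn) if st[j,4]>=3]; print(n,k,[(st[j,4],ce[j].round(1)) for j in i],plane(d,ce[i],0.055).round(4).tolist() if i else '')
            m=sub(red if k[0]=='r' else green);ys,xs=np.nonzero(m);print('  strip',len(xs),plane(d,[[xs.mean(),ys.mean()]],0.055).round(4))
    crop=[]
    for k in('gm','rm','rn','gn','pr'):
        x0,y0,x1,y1=rois[n][k]; crop.append(cv2.resize(d['pixels'][y0:y1,x0:x1,::-1],(260,260),interpolation=cv2.INTER_NEAREST))
    crop.append(crop[0]*0)
    cv2.imwrite(f'pics/crop_{n}.png',np.vstack([np.hstack(crop[:3]),np.hstack(crop[3:])]))
E
```

```text
scene gm [(np.int32(11), array([195.4, 253.9])), (np.int32(10), array([199.5, 259.8]))] [[0.3916, -0.2191, 0.055], [0.4155, -0.2201, 0.055]]
  strip 52 [[ 0.4077 -0.2311  0.055 ]]
scene rm [(np.int32(17), array([220.9, 313.6])), (np.int32(14), array([226.6, 320.1]))] [[0.5913, -0.2597, 0.055], [0.6154, -0.2583, 0.055]]
  strip 63 [[ 0.605  -0.2725  0.055 ]]
scene rn 242 [454.3 -37.6] [65.  84.7] 83.9
scene gn 279 [602.6  18.4] [84.7 65.9] 10.7
scene pr 103 176 201 top [[0.5408 0.3111 0.131 ]]
side gm [(np.int32(16), array([418.5, 210.5])), (np.int32(14), array([427.5, 214. ]))] [[0.4139, -0.2209, 0.055], [0.3903, -0.2196, 0.055]]
  strip 46 [[ 0.4028 -0.2339  0.055 ]]
side rm [(np.int32(10), array([349.5, 176. ])), (np.int32(8), array([358.5, 178.5]))] [[0.6143, -0.2592, 0.055], [0.59, -0.2609, 0.055]]
  strip 48 [[ 0.6019 -0.2731  0.055 ]]
side rn 407 [450.2 -33.6] [67.3 84.2] 84.0
side gn 390 [598.   23.4] [83.4 68.1] 10.4
side pr 260 332 360 top [[0.552  0.3056 0.131 ]]
```

View pics/crop_scene.png

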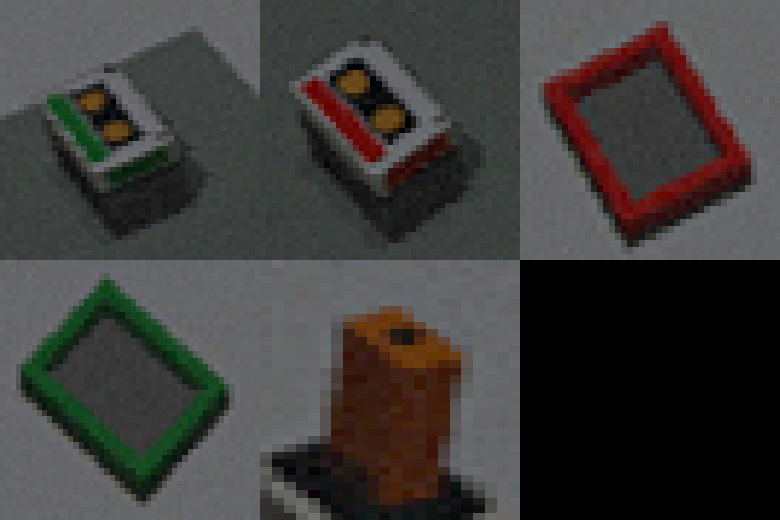

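View pics/crop_side.png

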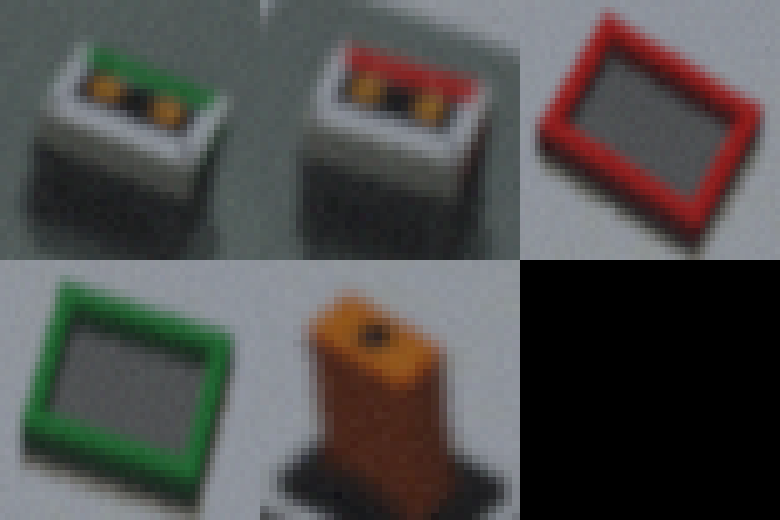

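```bash
cat >> h.py <<'E'
def go(x,y,z,yaw,grasp=True):
    """print turn (rotvec, tool axes) and then shift (tool axes after turn) to put grasp point at xyz, tool x at yaw deg, pointing down"""
    s=arm.state(); q=s['tool_rot']; R0=R.from_quat(np.array(q)[[1,2,3,0]])
    best=None
    for k in(0,180):
        Rt=R.from_euler('z',yaw+k,degrees=True)*R.from_euler('x',180,degrees=True)
        rv=(R0.inv()*Rt).as_rotvec()
        if best is None or np.linalg.norm(rv)<np.linalg.norm(best[0]): best=(rv,Rt)
    p=np.array([x,y,z+(arm.tcp_to_grasp if grasp else 0)])
    print('turn',best[0].round(4),'shift',best[1].inv().apply(p-s['position']).round(4),'t',s['t'],'F',np.round(s['ft_force'],2),'g',round(s['gripper_width']*.0854,4),'pos',np.round(s['position'],4),'j7',round(s['joint_pos'][6],2))
E
python3 - <<'E'
from h import *
go(0.403,-0.22,0.2,-3)
E
```

```text
turn [-9.000e-04  1.000e-04  4.282e-01] shift [ 0.1442 -0.3926  0.0495] t 0.25 F [-0.42  0.72 -0.33] g 0.085 pos [ 0.2385 -0.6045  0.4042] j7 -0.21
```

>>> send_rows(motion="0 0 0 0 0 0.107; 0 0 0 0 0 0.107; 0 0 0 0 0 0.107; 0 0 0 0 0 0.107; 0.013 -0.036 0 0 0 0; 0.013 -0.036 0 0 0 0; 0.013 -0.036 0 0 0 0; 0.013 -0.036 0 0 0 0", grip=0.0854)

```text
t: 0.92
position: [0.2984, -0.4619, 0.4045]
tool_rot: [-0.0, 1.0, -0.026, 0.0]
ft_force: [0.1, 0.8, -0.1]
gripper_width: 1.001
```

>>> send_rows(motion="0.013 -0.036 0 0 0 0; 0.013 -0.036 0 0 0 0; 0.013 -0.036 0 0 0 0; 0.013 -0.036 0 0 0 0; 0.013 -0.036 0 0 0 0; 0.013 -0.036 0 0 0 0; 0 0 0 0 0 0")

```text
t: 1.5
position: [0.3902, -0.2445, 0.4053]
tool_rot: [-0.001, 1.0, -0.021, 0.001]
ft_force: [-0.4, 0.4, 0.0]
gripper_width: 1.001
```

```bash
python3 - <<'E'
from h import *
go(0.403,-0.22,0.2,-3)
d=cam('wrist');save(d,'w1')
E
```

```text
turn [-0.002  -0.0017  0.0107] shift [ 0.0115 -0.0251  0.0506] t 1.5 F [-0.36  0.35  0.03] g 0.0855 pos [ 0.3902 -0.2445  0.4053] j7 -1.21
```

View pics/w1.png

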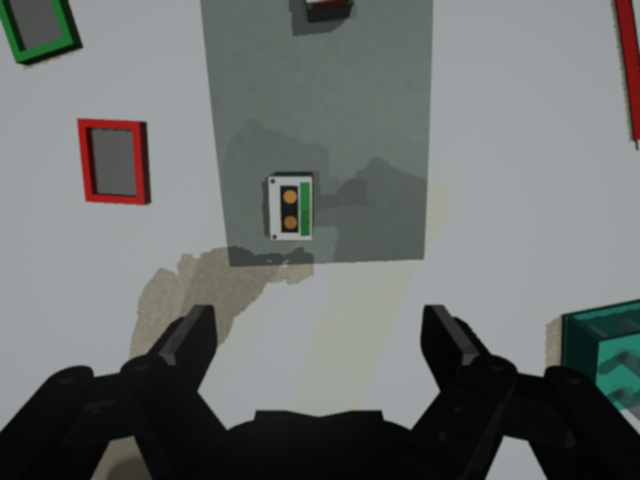

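The wrist view shows the green module's pads at about (290,196) and (290,222), and the red nest at about (115,162). I'll measure both here.

```bash
cat >> h.py <<'E'
def masks(d):
    hsv=cv2.cvtColor(d['pixels'],cv2.COLOR_RGB2HSV); H,S,V=[hsv[:,:,i].astype(int) for i in range(3)]
    return dict(red=((H<8)|(H>170))&(S>130)&(V>60),green=(H>45)&(H<85)&(S>100)&(V>40),gold=(H>12)&(H<32)&(S>100)&(V>70),orange=(H<16)&(S>130)&(V>60))
def roi(m,b):
    o=np.zeros(m.shape,np.uint8);o[b[1]:b[3],b[0]:b[2]]=m[b[1]:b[3],b[0]:b[2]];return o
def pads(d,b,z,nm=''):
    n,l,st,ce=cv2.connectedComponentsWithStats(roi(masks(d)['gold'],b))
    i=np.argsort(-st[1:,4])[:2]+1; P=plane(d,ce[i],z); v=P[1]-P[0]; v=v if v[0]>0 else -v
    print(nm,'px',ce[i].round(1).tolist(),'area',st[i,4],'mid',P.mean(0).round(4),'dist',np.linalg.norm(v).round(4),'yaw',np.degrees(np.arctan2(v[1],v[0])).round(2))
def nest(d,b,col,nm=''):
    # inner edge of the rim at top height: hole of the rim blob
    m=roi(masks(d)[col],b); c,h=cv2.findContours(m,cv2.RETR_CCOMP,cv2.CHAIN_APPROX_NONE)
    for which in('outer','hole'):
        k=[x for x,y in zip(c,h[0]) if (y[3]>=0)==(which=='hole')]
        if not k: continue
        k=max(k,key=cv2.contourArea); P=plane(d,k.reshape(-1,2),0.016)[:,:2]
        r=cv2.minAreaRect((P*1000).astype(np.float32)); a=r[2]+(90 if r[1][1]>r[1][0] else 0)
        print(nm,which,np.round(r[0],1),np.round(r[1],1),'longyaw',round((a+90)%180-90,1))
E
python3 - <<'E'
from h import *
d=cam('wrist')
pads(d,(255,165,325,250),0.055,'gm'); nest(d,(60,100,165,220),'red','rn')
d=cam('scene');nest(d,(248,228,292,266),'red','s rn');nest(d,(295,252,345,292),'green','s gn')
d=cam('side');nest(d,(348,250,400,290),'red','sd rn');nest(d,(280,246,332,282),'green','sd gn')
E
```

```text
gm px [[285.1, 194.7], [285.9, 220.7]] area [155 133] mid [ 0.4033 -0.2186  0.055 ] dist 0.0242 yaw -2.34
rn outer [452.3 -36.4] [64.8 83.1] longyaw -6.0
rn hole [452.7 -35.9] [49.2 68.4] longyaw -6.2
s rn outer [455.3 -37.6] [65.2 86.6] longyaw -6.1
s rn hole [453.2 -37.3] [50.7 72.4] longyaw -5.4
s gn outer [602.6  18.1] [84.7 65.9] longyaw 10.3
s gn hole [602.   19.2] [70.6 51. ] longyaw 10.5
sd rn outer [450.1 -33.5] [67.2 84.5] longyaw -6.0
sd rn hole [450.6 -34.3] [47.7 69.7] longyaw -5.7
sd gn outer [597.7  22.7] [82.6 67.1] longyaw 10.7
sd gn hole [598.4  21.6] [71.2 49.3] longyaw 11.8
```

```bash
python3 - <<'E'
from h import *
go(0.4032,-0.219,0.04,-2.6)
E
```

```text
turn [ 0.0006  0.0001 -0.0075] shift [ 0.0148 -0.0344  0.2101] t 1.7 F [ 0.87 -0.24  0.41] g 0.0857 pos [ 0.3868 -0.2527  0.4048] j7 -1.2
```

>>> send_rows(motion="0.008 -0.017 0.02 0 0 -0.0075; 0.007 -0.017 0.03 0 0 0; 0 0 0.035 0 0 0; 0 0 0.03 0 0 0; 0 0 0 0 0 0; 0 0 0 0 0 0; 0 0 0 0 0 0")

```text
t: 2.28
position: [0.4042, -0.2199, 0.2908]
tool_rot: [0.0, 1.0, -0.023, 0.001]
ft_force: [0.1, 0.3, 0.2]
gripper_width: 0.999
```

```bash
python3 - <<'E'
from h import *
d=cam('wrist');save(d,'w2');pads(d,(200,150,450,400),0.055,'gm')
go(0.4032,-0.219,0.04,-2.6)
E
```

```text
gm px [[315.6, 246.6], [315.9, 282.4]] area [319 253] mid [ 0.4035 -0.2188  0.055 ] dist 0.0236 yaw -2.32
turn [ 0.0015 -0.0025 -0.001 ] shift [-0.0014 -0.0008  0.0967] t 2.3333 F [-0.71  1.18  0.5 ] g 0.0857 pos [ 0.4045 -0.2199  0.2914] j7 -1.41
```

View pics/w2.png

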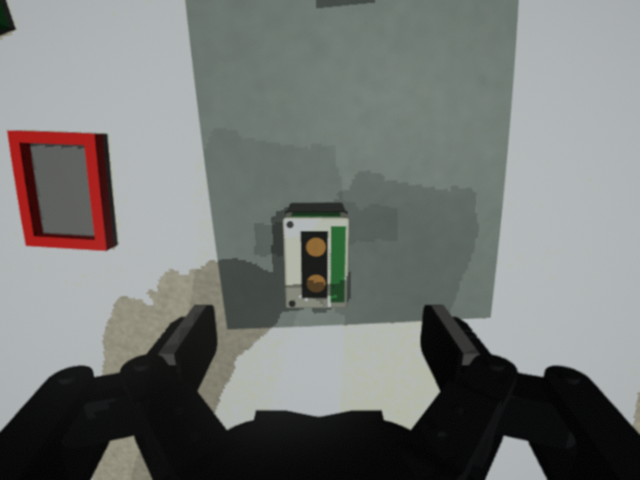

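The module is centred between the fingers, pads at (316,247) and (316,282). I'll go down and close.

>>> send_rows(motion="-0.001 -0.001 0.03 0 0 0; 0 0 0.03 0 0 0; 0 0 0.022 0 0 0; 0 0 0.014 0 0 0; 0 0 0 0 0 0; 0 0 0 0 0 0")

```text
t: 2.83
position: [0.4036, -0.2183, 0.1949]
tool_rot: [0.001, 1.0, -0.023, 0.001]
ft_force: [0.4, -0.4, 0.6]
gripper_width: 1.0
```

>>> send_rows(motion="0 0 0 0 0 0; 0 0 0 0 0 0; 0 0 0 0 0 0; 0 0 0 0 0 0; 0 0 0 0 0 0; 0 0 0 0 0 0; 0 0 0 0 0 0; 0 0 0 0 0 0", grip=0.03, force=30)

```text
t: 3.5
position: [0.4034, -0.218, 0.1949]
tool_rot: [0.001, 1.0, -0.022, 0.001]
ft_force: [-1.5, -0.7, 9.3]
gripper_width: 0.467
```

```bash
python3 - <<'E'
from h import *
go(0.4032,-0.219,0.04,-2.6)
E
```

```text
turn [ 0.0014 -0.0016  0.0005] shift [-0.0002  0.001   0.0002] t 3.5 F [-1.5  -0.73  9.26] g 0.0399 pos [ 0.4034 -0.218   0.1949] j7 -1.55
```

>>> send_rows(motion="0 0 -0.015 0 0 0; 0 0 -0.025 0 0 0; 0 0 -0.025 0 0 0; 0 0 -0.015 0 0 0; 0 0 0 0 0 -0.077; 0 0 0 0 0 -0.077; 0 0 0 0 0 -0.0765; 0 0 0 0 0 0")

```text
t: 4.17
position: [0.4025, -0.2176, 0.2739]
tool_rot: [0.0, 0.996, 0.094, -0.0]
ft_force: [-0.1, -0.5, -3.1]
gripper_width: 0.46
```

```bash
python3 - <<'E'
from h import *
go(0.6003,0.0205,0.12,10.6)
E
```

```text
turn [0.0001 0.0001 0.0033] shift [ 0.2382 -0.1977 -0.0008] t 4.1667 F [-0.14 -0.52 -3.14] g 0.0392 pos [ 0.4025 -0.2176  0.2739] j7 -1.23
```

>>> send_rows(motion="0.015 -0.012 0 0 0 0.003; 0.027 -0.022 0 0 0 0; 0.027 -0.022 0 0 0 0; 0.027 -0.022 0 0 0 0; 0.027 -0.022 0 0 0 0; 0.027 -0.022 0 0 0 0; 0.027 -0.022 0 0 0 0; 0.015 -0.013 0 0 0 0")

```text
t: 4.83
position: [0.565, -0.0243, 0.274]
tool_rot: [-0.001, 0.996, 0.092, 0.001]
ft_force: [0.7, 0.6, -2.0]
gripper_width: 0.462
```

>>> send_rows(motion="0 0 0 0 0 0; 0 0 0 0 0 0; 0 0 0 0 0 0")

```text
t: 5.08
position: [0.5623, -0.029, 0.2731]
tool_rot: [0.0, 0.996, 0.09, -0.001]
ft_force: [0.5, -0.6, -2.3]
gripper_width: 0.462
```

```bash
python3 - <<'E'
from h import *
d=cam('wrist');save(d,'w3');
go(0.6003,0.0205,0.12,10.6)
pads(d,(200,150,450,400),arm.state()['position'][2]-.1547+.015,'gm')
nest(d,(150,20,500,440),'green')
E
```

```text
turn [ 0.0007  0.002  -0.0046] shift [ 0.0467 -0.0423 -0.0015] t 5.1333 F [-0.66 -0.94 -2.12] g 0.0396 pos [ 0.5622 -0.0296  0.2732] j7 -1.71
gm px [[318.3, 324.2], [318.4, 382.5]] area [811 600] mid [ 0.562  -0.0297  0.1335] dist 0.0244 yaw 10.49
 outer [600.9  20.6] [83.1 63.5] longyaw 10.5
 hole [601.3  20.5] [68.3 48.6] longyaw 10.6
```

View pics/w3.png

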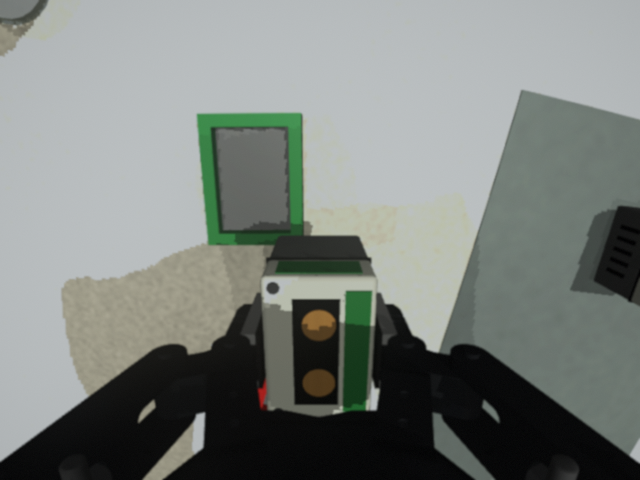

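>>> send_rows(motion="0.016 -0.014 0 0 0 -0.004; 0.018 -0.016 0 0 0 0; 0.0133 -0.0123 0 0 0 0; 0 0 0 0 0 0; 0 0 0.02 0 0 0; 0 0 0.015 0 0 0; 0 0 0 0 0 0; 0 0 0 0 0 0")

```text
t: 5.8
position: [0.6005, 0.0204, 0.2372]
tool_rot: [0.0, 0.996, 0.092, -0.002]
ft_force: [0.1, -0.0, -1.7]
gripper_width: 0.463
```

```bash
python3 - <<'E'
from h import *
d=cam('wrist');save(d,'w4');
go(0.601,0.0205,0.046,10.55)
pads(d,(200,150,450,400),arm.state()['position'][2]-.1547+.015,'gm')
E
```

```text
turn [0.0001 0.0017 0.0012] shift [-0.0003  0.0003  0.0376] t 5.85 F [ 0.74 -0.22 -1.74] g 0.0394 pos [0.6012 0.0209 0.2383] j7 -1.82
gm px [[318.5, 323.9], [319.4, 381.6]] area [772 405] mid [0.6009 0.0196 0.0986] dist 0.024 yaw 11.38
```

View pics/w4.png

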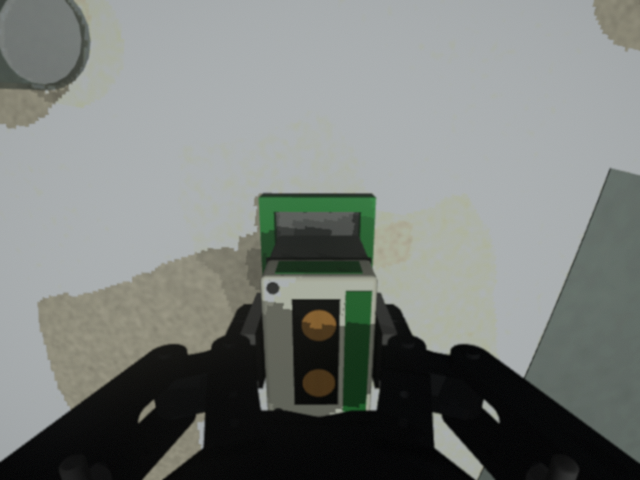

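The module hangs centred over the green nest (nest edges at x=262 and 375, module edges at 263 and 377). I'll lower it 38 mm.

>>> send_rows(motion="0 0 0.012 0 0 0; 0 0 0.012 0 0 0; 0 0 0.008 0 0 0; 0 0 0.004 0 0 0; 0 0 0.002 0 0 0; 0 0 0 0 0 0; 0 0 0 0 0 0")

```text
t: 6.43
position: [0.6013, 0.0221, 0.2009]
tool_rot: [0.0, 0.996, 0.093, -0.001]
ft_force: [-4.7, -1.0, 4.9]
gripper_width: 0.461
```

```bash
python3 - <<'E'
from h import *
go(0.601,0.0205,0.046,10.55)
E
```

```text
turn [0.0005 0.0015 0.0029] shift [-0.0006  0.0015  0.0002] t 6.4333 F [-4.66 -1.04  4.91] g 0.0394 pos [0.6013 0.0221 0.2009] j7 -1.85
```

>>> send_rows(motion="0 0 0 0 0 0; 0 0 0 0 0 0; 0 0 0 0 0 0; 0 0 0 0 0 0; 0 0 0 0 0 0", grip=0.07)

```text
t: 6.85
position: [0.6019, 0.022, 0.2007]
tool_rot: [-0.0, 0.996, 0.093, 0.0]
ft_force: [0.9, -0.6, -0.3]
gripper_width: 0.821
```

>>> send_rows(motion="0 0 -0.015 0 0 0; 0 0 -0.03 0 0 0; 0 0 -0.035 0 0 0; 0 0 -0.035 0 0 0; 0 0 0 0 0 0; 0 0 0 0 0 0", grip=0.0854)

```text
t: 7.35
position: [0.6029, 0.0223, 0.3195]
tool_rot: [0.0, 0.996, 0.093, 0.003]
ft_force: [-0.7, -0.2, -0.2]
gripper_width: 1.002
```

```bash
python3 - <<'E'
from h import *
d=cam('wrist');save(d,'w5')
pads(d,(200,150,450,400),.061,'gm'); nest(d,(200,100,450,400),'green')
go(0.603,-0.2595,0.16,3.6)
for n,b in(('scene',(290,230,350,300)),('side',(275,230,340,290))):
    d=cam(n);pads(d,b,.061,n)
E
```

```text
gm px [[317.9, 240.1], [311.5, 275.5]] area [252  14] mid [0.5998 0.0234 0.061 ] dist 0.026 yaw 0.79
 outer [601.8  21. ] [82.8 62.6] longyaw 10.4
 hole [583.3  47. ] [1.2 1.3] longyaw -33.8
turn [ 0.0008 -0.0025  0.1239] shift [-0.0167  0.281   0.0027] t 7.4 F [-0.05  0.15 -0.97] g 0.0853 pos [0.602  0.022  0.3174] j7 -1.76Traceback (most recent call last):
  File "<stdin>", line 6, in <module>
  File "h.py", line 36, in pads
    i=np.argsort(-st[1:,4])[:2]+1; P=plane(d,ce[i],z); v=P[1]-P[0]; v=v if v[0]>0 else -v
                                                         ~^^^
IndexError: index 1 is out of bounds for axis 0 with size 1
```

View pics/w5.png

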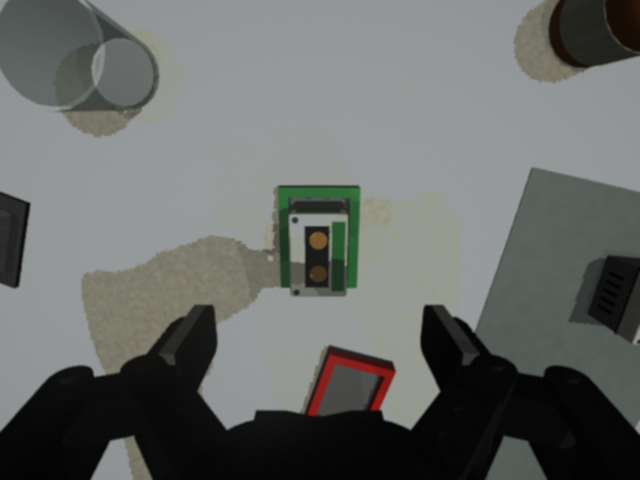

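The green module sits in its nest, with pads at (318,240) and (318,273). Now to the red module.

>>> send_rows(motion="0 0 0 0 0 0.062; 0 0.02 0 0 0 0.062; -0.002 0.036 0 0 0 0; -0.002 0.036 0 0 0 0; -0.002 0.036 0 0 0 0; -0.002 0.036 0 0 0 0; -0.003 0.036 0 0 0 0; -0.003 0.036 0 0 0 0")

```text
t: 8.12
position: [0.6027, -0.2168, 0.314]
tool_rot: [-0.0, 1.0, 0.031, -0.001]
ft_force: [0.8, -0.0, -0.2]
gripper_width: 0.998
```

>>> send_rows(motion="-0.002 0.03 0 0 0 0; 0 0.015 0 0 0 0; 0 0 0 0 0 0; 0 0 0 0 0 0; 0 0 0 0 0 0")

```text
t: 8.53
position: [0.6048, -0.2571, 0.315]
tool_rot: [-0.001, 0.999, 0.032, -0.0]
ft_force: [0.6, 1.0, 0.1]
gripper_width: 1.001
```

```bash
python3 - <<'E'
from h import *
d=cam('wrist');save(d,'w6')
pads(d,(200,150,450,400),.055,'rm')
go(0.603,-0.2595,0.04,3.6)
E
```

```text
rm px [[320.6, 236.2], [321.1, 268.8]] area [266 214] mid [ 0.6036 -0.2588  0.055 ] dist 0.0235 yaw 4.8
turn [-0.0021  0.0004  0.0032] shift [-0.0022  0.0027  0.1206] t 8.5833 F [ 0.63  0.33 -0.23] g 0.0858 pos [ 0.605  -0.2566  0.3153] j7 -1.41
```

View pics/w6.png

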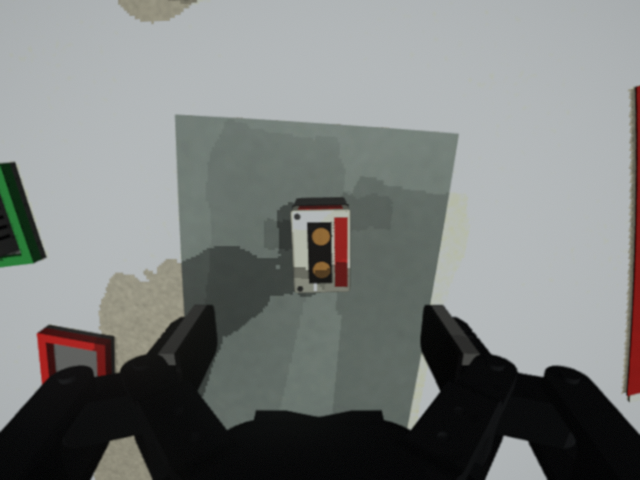

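The red module's pads are at (321,236) and (321,269), centred between the fingers. I'll descend and grip.

>>> send_rows(motion="-0.0015 0.002 0.025 0 0 -0.004; 0 0 0.035 0 0 0; 0 0 0.03 0 0 0; 0 0 0.02 0 0 0; 0 0 0.0105 0 0 0; 0 0 0 0 0 0; 0 0 0 0 0 0; 0 0 0 0 0 0")

```text
t: 9.25
position: [0.6045, -0.2608, 0.197]
tool_rot: [0.0, 0.999, 0.034, 0.001]
ft_force: [-0.1, -0.1, 1.3]
gripper_width: 1.003
```

>>> send_rows(motion="0 0 0 0 0 0; 0 0 0 0 0 0; 0 0 0 0 0 0; 0 0 0 0 0 0; 0 0 0 0 0 0; 0 0 0 0 0 0; 0 0 0 0 0 0; 0 0 0 0 0 0", grip=0.03, force=30)

```text
t: 9.92
position: [0.6038, -0.2615, 0.1962]
tool_rot: [0.0, 0.999, 0.033, 0.001]
ft_force: [0.5, 1.0, 6.5]
gripper_width: 0.468
```

>>> send_rows(motion="0 0 -0.015 0 0 0; 0 0 -0.025 0 0 0; 0 0 -0.025 0 0 0; 0 0 -0.015 0 0 0; 0 0 0 0 0 0.085; 0 0 0 0 0 0.085; 0 0 0 0 0 0; 0 0 0 0 0 0")

```text
t: 10.58
position: [0.6031, -0.2614, 0.2754]
tool_rot: [0.0, 0.999, -0.05, -0.0]
ft_force: [-0.6, 0.5, -1.5]
gripper_width: 0.464
```

```bash
python3 - <<'E'
from h import *
go(0.4525,-0.036,0.12,-6)
E
```

```text
turn [0.0004 0.0004 0.0039] shift [-0.1733 -0.2085  0.0007] t 10.5833 F [-0.57  0.53 -1.51] g 0.0397 pos [ 0.6031 -0.2614  0.2754] j7 -1.57
```

>>> send_rows(motion="-0.011 -0.014 0 0 0 0.004; -0.02 -0.024 0 0 0 0; -0.022 -0.027 0 0 0 0; -0.022 -0.027 0 0 0 0; -0.022 -0.027 0 0 0 0; -0.022 -0.027 0 0 0 0; -0.022 -0.026 0 0 0 0; -0.015 -0.016 0 0 0 0")

```text
t: 11.25
position: [0.4661, -0.0548, 0.275]
tool_rot: [-0.0, 0.999, -0.051, -0.001]
ft_force: [-0.2, -0.7, -1.3]
gripper_width: 0.46
```

>>> send_rows(motion="-0.01 -0.012 0 0 0 0; -0.006 -0.007 0 0 0 0; 0 0 0 0 0 0; 0 0 0 0 0 0; 0 0 0 0 0 0")

```text
t: 11.67
position: [0.4552, -0.0383, 0.2753]
tool_rot: [0.0, 0.999, -0.054, 0.0]
ft_force: [-0.1, -0.3, -1.2]
gripper_width: 0.466
```

```bash
python3 - <<'E'
from h import *
d=cam('wrist');save(d,'w7')
pads(d,(200,150,450,450),arm.state()['position'][2]-.1547+.015,'rm')
go(0.4525,-0.036,0.12,-6)
m=masks(d)['red'];m=roi(m,(150,100,500,280));ys,xs=np.nonzero(m);print(xs.min(),xs.max(),ys.min())
P=plane(d,np.c_[xs,ys],0.016);print(P.min(0),P.max(0))
E
```

```text
rm px [[318.4, 323.0], [318.4, 380.5]] area [841 592] mid [ 0.4559 -0.0389  0.1356] dist 0.0241 yaw -6.15
turn [ 0.0002 -0.0007 -0.0038] shift [-0.0029 -0.0021  0.0006] t 11.7167 F [ 0.26  0.01 -0.81] g 0.0397 pos [ 0.4552 -0.0384  0.2753] j7 -1.92
266 361 194
[ 0.43739675 -0.07066958  0.016     ] [ 0.49812916 -0.00486859  0.016     ]
```

View pics/w7.png

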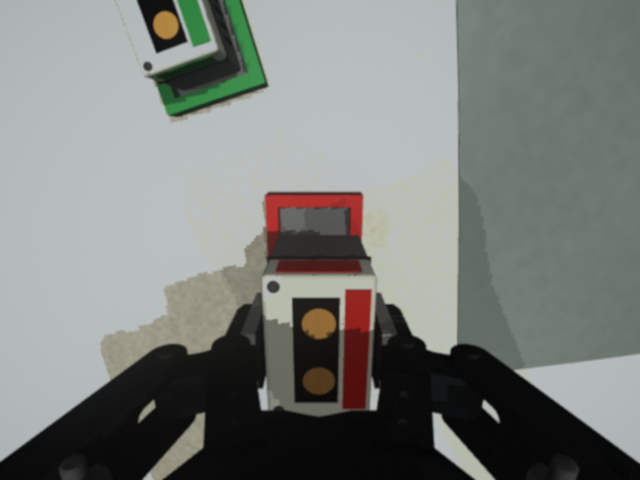

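The red nest's far rim has corners near (266,194) and (362,194). I'll cross-check the nest centre from them.

```bash
python3 - <<'E'
from h import *
d=cam('wrist')
m=roi(masks(d)['red'],(150,100,500,245));ys,xs=np.nonzero(m)
P=plane(d,np.c_[xs,ys],0.016)[:,:2]; a=np.radians(-6); u=np.array([np.cos(a),np.sin(a)]);v=np.array([-u[1],u[0]])
pu,pv=P@u,P@v
uu=np.percentile(pu,99.7)-.042; vv=(np.percentile(pv,.5)+np.percentile(pv,99.5))/2
print('width',np.ptp(pv),'centre',uu*u+vv*v)
go(0.4523,-0.0365,0.046,-6)
E
```

```text
width 0.06359976020090875 centre [ 0.4532133  -0.03558389]
turn [ 0.     -0.0006 -0.004 ] shift [-0.003  -0.0015  0.0745] t 11.7667 F [ 0.48  0.45 -1.53] g 0.0396 pos [ 0.4551 -0.0384  0.2752] j7 -1.92
```

>>> send_rows(motion="-0.0028 -0.002 0.01 0 0 -0.002; 0 0 0.018 0 0 0; 0 0 0.017 0 0 0; 0 0 0.012 0 0 0; 0 0 0.008 0 0 0; 0 0 0.005 0 0 0; 0 0 0.0035 0 0 0; 0 0 0 0 0 0")

```text
t: 12.43
position: [0.452, -0.0348, 0.202]
tool_rot: [0.0, 0.999, -0.052, -0.0]
ft_force: [-0.3, -0.1, -2.0]
gripper_width: 0.464
```

>>> send_rows(motion="0 0 0 0 0 0; 0 0 0 0 0 0")

```text
t: 12.6
position: [0.4521, -0.035, 0.202]
tool_rot: [0.0, 0.999, -0.053, 0.001]
ft_force: [0.3, -0.7, -1.1]
gripper_width: 0.466
```

Not touching yet, so I'll inch down another 2 mm.

>>> send_rows(motion="0 0 0.001 0 0 0; 0 0 0.001 0 0 0; 0 0 0 0 0 0; 0 0 0 0 0 0")

```text
t: 12.93
position: [0.4522, -0.0347, 0.2018]
tool_rot: [0.001, 0.999, -0.053, 0.001]
ft_force: [-6.7, 1.3, 26.0]
gripper_width: 0.465
```

Firm contact (26 N), so it is seated. I'll let go and lift.

>>> send_rows(motion="0 0 -0.0015 0 0 0; 0 0 0 0 0 0; 0 0 0 0 0 0; 0 0 0 0 0 0; 0 0 0 0 0 0; 0 0 0 0 0 0", grip=0.07)

```text
t: 13.43
position: [0.4517, -0.035, 0.201]
tool_rot: [-0.0, 0.999, -0.053, -0.0]
ft_force: [-0.1, 0.6, -0.3]
gripper_width: 0.819
```

>>> send_rows(motion="0 0 -0.015 0 0 0; 0 0 -0.03 0 0 0; 0 0 -0.04 0 0 0; 0 0 -0.04 0 0 0; 0 0 -0.03 0 0 0; 0 0 0 0 0 0; 0 0 0 0 0 0", grip=0.0854)

```text
t: 14.02
position: [0.4525, -0.0351, 0.358]
tool_rot: [0.001, 0.999, -0.053, 0.002]
ft_force: [-0.5, -0.6, -1.5]
gripper_width: 1.003
```

```bash
python3 - <<'E'
from h import *
d=cam('wrist');save(d,'w8')
pads(d,(250,150,400,300),.061,'rm'); pads(d,(80,0,260,150),.061,'gm')
for n in('scene','side'):
    d=cam(n);save(d,n+'1')
    m=masks(d);
    if n=='side':
        b=(248,325,280,352);ys,xs=np.nonzero(roi(m['orange'],b))
print(arm.state()['t'])
E
```

```text
rm px [[317.7, 224.1], [317.9, 253.8]] area [198 188] mid [ 0.4519 -0.0354  0.061 ] dist 0.0243 yaw -5.71
gm px [[206.5, 21.7], [218.6, 57.8]] area [293 285] mid [0.6012 0.0216 0.061 ] dist 0.0241 yaw 10.65
14.1667
```

View pics/w8.png

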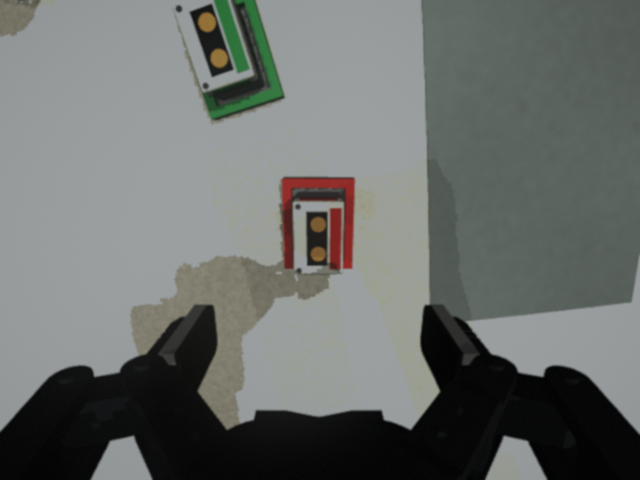

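View pics/side1.png

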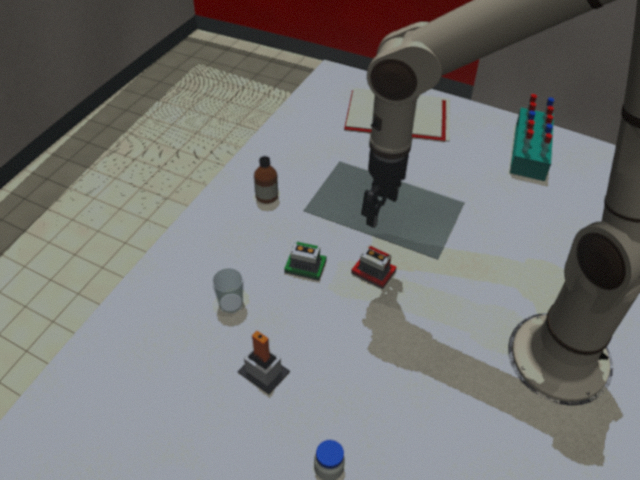

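Both modules sit in their nests with pad spacing right at z=61 mm, and the bystanders haven't moved. Next I go above the probe.

```bash
python3 - <<'E'
from h import *
go(0.54,0.305,0.24,-6)
E
```

```text
turn [-0.      0.0025 -0.0005] shift [ 0.0529 -0.3475 -0.0397] t 14.1667 F [-0.87 -0.16  0.04] g 0.0854 pos [ 0.451  -0.0351  0.355 ] j7 -1.82
```

>>> send_rows(motion="0.003 -0.02 -0.01 0 0 0; 0.006 -0.036 -0.01 0 0 0; 0.006 -0.036 -0.01 0 0 0; 0.006 -0.038 -0.01 0 0 0; 0.006 -0.038 0 0 0 0; 0.006 -0.038 0 0 0 0; 0.006 -0.038 0 0 0 0; 0.006 -0.038 0 0 0 0")

```text
t: 14.83
position: [0.526, 0.2423, 0.394]
tool_rot: [0.001, 0.999, -0.053, -0.002]
ft_force: [0.4, -0.8, -0.1]
gripper_width: 1.001
```

>>> send_rows(motion="0.006 -0.036 0 0 0 0; 0.002 -0.03 0 0 0 0; 0 0 0 0 0 0; 0 0 0 0 0 0; 0 0 0 0 0 0; 0 0 0 0 0 0")

```text
t: 15.33
position: [0.5411, 0.304, 0.3948]
tool_rot: [0.001, 0.999, -0.053, -0.001]
ft_force: [-0.2, -0.5, -0.4]
gripper_width: 1.001
```

```bash
python3 - <<'E'
from h import *
go(0.546,0.308,0.24,-6)
d=cam('wrist');save(d,'w9')
E
```

```text
turn [ 0.0022  0.0016 -0.0019] shift [ 0.0044 -0.0045  0.0001] t 15.3333 F [-0.2  -0.54 -0.42] g 0.0855 pos [0.5411 0.304  0.3948] j7 -2.51
```

View pics/w9.png

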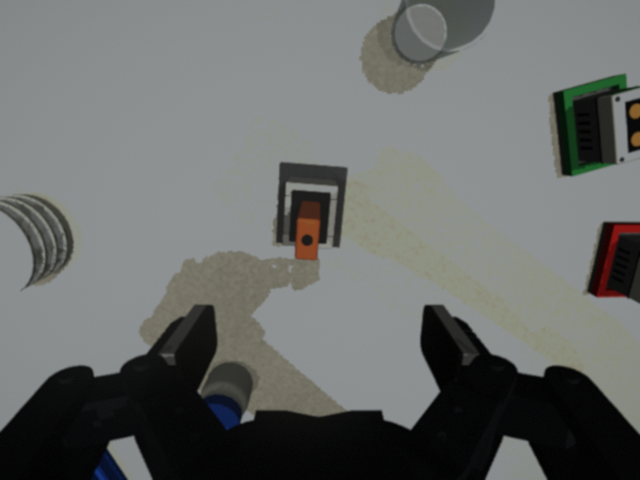

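The probe's handle top is at about (307,240), with its stand behind at (312,205). Joint 7 is at -2.51, near its limit, so I'll make a half turn. First I measure the probe.

```bash
python3 - <<'E'
from h import *
d=cam('wrist')
b=(285,190,330,265); o=roi(masks(d)['orange'],b); hsv=cv2.cvtColor(d['pixels'],cv2.COLOR_RGB2HSV);V=hsv[:,:,2]
ys,xs=np.nonzero(o); print(V[ys,xs].min(),V[ys,xs].max(),[int(np.median(V[y,b[0]:b[2]][o[y,b[0]:b[2]]>0])) for y in range(ys.min(),ys.max(),3)])
vv=np.array([V[y,305] for y in range(200,262)]);print(vv)
k=cv2.resize(d['pixels'][150:270,260:360,::-1],(600,720)[:2],interpolation=cv2.INTER_NEAREST)
cv2.imwrite('pics/w9c.png',cv2.resize(d['pixels'][155:265,260:360,::-1],(540,594),interpolation=cv2.INTER_NEAREST))
E
```

```text
61 136 [61, 68, 68, 69, 69, 70, 127, 134, 134, 134, 134, 123, 124, 120, 127, 133, 135, 135, 135]
[ 33  46  61  68  68  67  69  67  68  69  68  68  68  69  69  68  69  71
  91 121 133 134 134 134 135 134 135 135 134 135 134 135 135 134 119  77
  40  26  26  27  27  27  27  27  36  70 112 130 134 135 135 135 134 134
 135 134 136 134 129 117 113 113]
```

View pics/w9c.png

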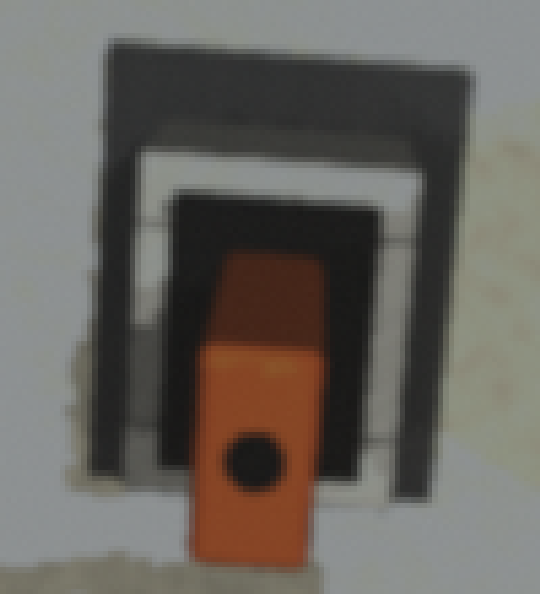

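```bash
cat >> h.py <<'E'
def ptop(d,b,z=.131,vmin=100):
    hsv=cv2.cvtColor(d['pixels'],cv2.COLOR_RGB2HSV)
    o=roi(masks(d)['orange']&(hsv[:,:,2]>vmin),b)
    c,_=cv2.findContours(o,cv2.RETR_EXTERNAL,cv2.CHAIN_APPROX_NONE); k=max(c,key=cv2.contourArea)
    P=plane(d,k.reshape(-1,2),z)[:,:2]; r=cv2.minAreaRect((P*1000).astype(np.float32)); a=r[2]+(90 if r[1][1]>r[1][0] else 0)
    print('probe top',np.round(r[0],1),np.round(r[1],1),'longyaw',round((a+90)%180-90,1))
E
python3 - <<'E'
from h import *
d=cam('wrist')
ptop(d,(285,190,330,270))
# flange top black rect / base edge lines in metres: base far corners, crop px/5.4+offset
f=lambda x,y:(260+x/5.4,155+y/5.4)
P=plane(d,[f(110,40),f(470,70),f(432,498)],0.01);print(P.round(4)); v=P[1]-P[2]; print('baselong yaw',np.degrees(np.arctan2(v[1],v[0])),np.linalg.norm(v),np.linalg.norm(P[1]-P[0]))
P=plane(d,[f(175,192),f(380,208),f(358,480)],0.061); v=P[1]-P[2];w=P[0]-P[1];print('flange',np.degrees(np.arctan2(v[1],v[0])),np.degrees(np.arctan2(w[1],w[0])),np.linalg.norm(v),np.linalg.norm(w))
E
```

```text
probe top [549.1 310.1] [14.9 29.1] longyaw -11.4
[[0.5964 0.3347 0.01  ]
 [0.5839 0.2697 0.01  ]
 [0.5027 0.284  0.01  ]]
baselong yaw -10.001233847647958 0.08251146118249654 0.06618789536573834
flange -10.196668820192997 79.3647420282329 0.045659622457328096 0.03291937936029425
```

>>> send_rows(motion="0 0 0 0 0 -0.06; 0 0 0 0 0 -0.12; 0 0 0 0 0 -0.12; 0 0 0 0 0 -0.12; 0 0 0 0 0 -0.12; 0 0 0 0 0 -0.12; 0 0 0 0 0 -0.12; 0 0 0 0 0 -0.12")

```text
t: 16.15
position: [0.5414, 0.3044, 0.3965]
tool_rot: [0.0, 0.921, 0.389, 0.0]
ft_force: [-0.7, 0.0, -0.2]
gripper_width: 0.999
```

>>> send_rows(motion="0 0 0 0 0 -0.12; 0 0 0 0 0 -0.12; 0 0 0 0 0 -0.12; 0 0 0 0 0 -0.12; 0 0 0 0 0 -0.12; 0 0 0 0 0 -0.12; 0 0 0 0 0 -0.12; 0 0 0 0 0 -0.12")

```text
t: 16.82
position: [0.5414, 0.3044, 0.3964]
tool_rot: [0.001, 0.638, 0.77, -0.0]
ft_force: [-0.8, 0.2, 0.2]
gripper_width: 0.999
```

>>> send_rows(motion="0 0 0 0 0 -0.12; 0 0 0 0 0 -0.12; 0 0 0 0 0 -0.12; 0 0 0 0 0 -0.12; 0 0 0 0 0 -0.12; 0 0 0 0 0 -0.12; 0 0 0 0 0 -0.12; 0 0 0 0 0 -0.12")

```text
t: 17.48
position: [0.5415, 0.3044, 0.3963]
tool_rot: [0.0, 0.21, 0.978, -0.0]
ft_force: [-0.0, -0.3, -0.6]
gripper_width: 0.997
```

>>> send_rows(motion="0 0 0 0 0 -0.1; 0 0 0 0 0 -0.06; 0 0 0 0 0 0; 0 0 0 0 0 0")

```text
t: 17.82
position: [0.5414, 0.3047, 0.3962]
tool_rot: [0.0, 0.135, 0.991, -0.0]
ft_force: [0.7, -0.0, 0.2]
gripper_width: 0.994
```

```bash
python3 - <<'E'
from h import *
go(0.549,0.310,0.24,-10.6)
d=cam('wrist');save(d,'w10'); ptop(d,(200,100,450,400))
E
```

```text
turn [-0.0003  0.0002 -0.0851] shift [-0.0065  0.0066  0.0015] t 17.8167 F [ 0.69 -0.04  0.18] g 0.0849 pos [0.5414 0.3047 0.3962] j7 0.14
probe top [548.1 310.3] [14.8 28.4] longyaw -10.8
```

View pics/w10.png

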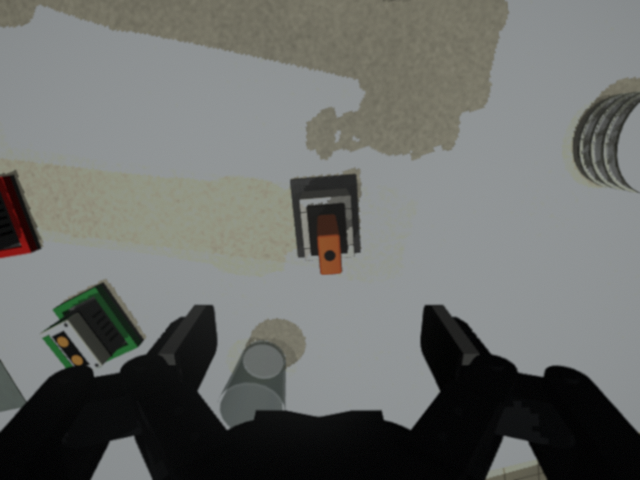

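The handle top is at (329,256), giving the probe at (0.5485, 0.310) with yaw -10.7°. I'll align and descend part way.

```bash
python3 - <<'E'
from h import *
go(0.5485,0.310,0.1,-10.7)
E
```

```text
turn [-0.0003  0.0004 -0.0833] shift [-0.0061  0.0064  0.1415] t 17.8667 F [0.6  0.56 0.79] g 0.0853 pos [0.5413 0.3049 0.3962] j7 0.14
```

>>> send_rows(motion="0 0 0 0 0 -0.083; -0.006 0.0065 0 0 0 0; 0 0 0.02 0 0 0; 0 0 0.03 0 0 0; 0 0 0.02 0 0 0; 0 0 0 0 0 0; 0 0 0 0 0 0; 0 0 0 0 0 0")

```text
t: 18.53
position: [0.5485, 0.3115, 0.3277]
tool_rot: [0.001, 0.092, 0.996, 0.001]
ft_force: [-0.6, -0.3, 0.3]
gripper_width: 1.001
```

```bash
python3 - <<'E'
from h import *
d=cam('wrist');save(d,'w11'); ptop(d,(200,150,450,460))
go(0.5485,0.310,0.1,-10.7)
E
```

```text
probe top [549.9 309.9] [14.7 24. ] longyaw -10.0
turn [0.002  0.0016 0.002 ] shift [-0.0003 -0.0016  0.0734] t 18.5833 F [-0.78  0.15  0.62] g 0.0854 pos [0.5485 0.3116 0.3281] j7 0.18
```

View pics/w11.png

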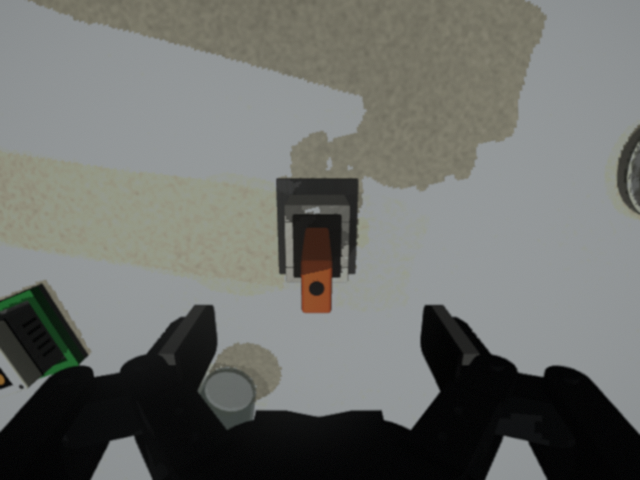

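The handle top at (317,290) lies midway between the fingers. Going down to the grip height.

>>> send_rows(motion="0 -0.0015 0.02 0 0 0; 0 0 0.025 0 0 0; 0 0 0.018 0 0 0; 0 0 0.01 0 0 0; 0 0 0 0 0 0; 0 0 0 0 0 0; 0 0 0 0 0 0")

```text
t: 19.17
position: [0.5482, 0.31, 0.2546]
tool_rot: [0.001, 0.092, 0.996, 0.001]
ft_force: [0.7, 0.1, -0.6]
gripper_width: 1.001
```

>>> send_rows(motion="0 0 0 0 0 0; 0 0 0 0 0 0; 0 0 0 0 0 0; 0 0 0 0 0 0; 0 0 0 0 0 0; 0 0 0 0 0 0; 0 0 0 0 0 0; 0 0 0 0 0 0", grip=0.005, force=45)

```text
t: 19.83
position: [0.5479, 0.3094, 0.2533]
tool_rot: [0.0, 0.092, 0.996, 0.0]
ft_force: [-0.4, 0.7, -0.1]
gripper_width: 0.177
```

>>> send_rows(motion="0 0 0 0 0 0; 0 0 0 0 0 0; 0 0 0 0 0 0; 0 0 0 0 0 0; 0 0 0 0 0 0")

```text
t: 20.25
position: [0.5479, 0.3094, 0.2533]
tool_rot: [0.0, 0.092, 0.996, 0.0]
ft_force: [0.1, 0.2, 0.7]
gripper_width: 0.18
```

```bash
python3 - <<'E'
from h import *
d=cam('wrist');save(d,'w12')
d=cam('side');cv2.imwrite('pics/s12.png',cv2.resize(d['pixels'][250:420,180:380,::-1],(800,680)[:2])[:600])
go(0.5485,0.310,0.1,-10.7)
E
```

```text
turn [0.0001 0.0001 0.0029] shift [-0.0005  0.0007 -0.0014] t 20.35 F [-0.78  0.04  0.84] g 0.0154 pos [0.5479 0.3094 0.2533] j7 0.13
```

View pics/w12.png

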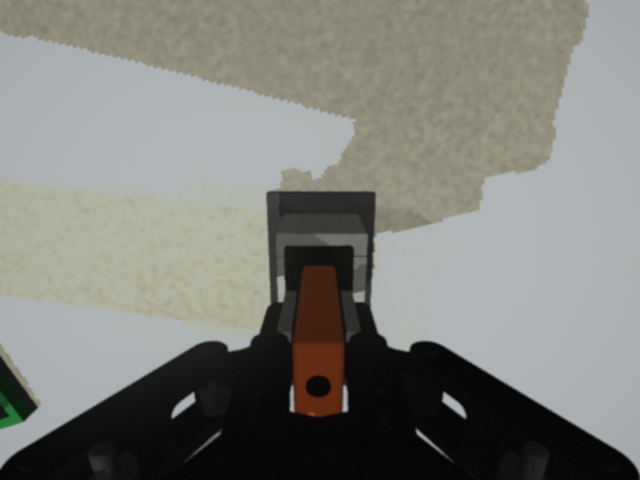

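View pics/s12.png

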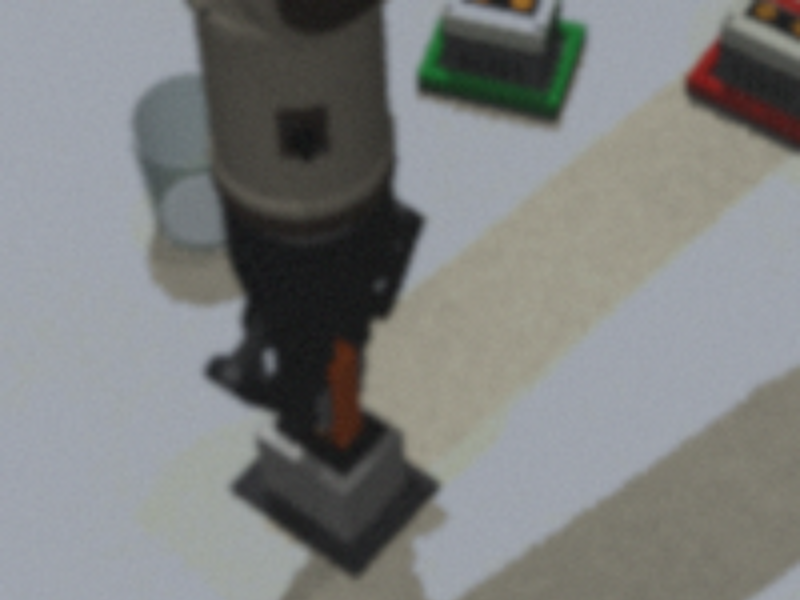

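The handle is gripped at 15.4 mm opening. Lifting straight up.

>>> send_rows(motion="0 0 -0.01 0 0 0; 0 0 -0.015 0 0 0; 0 0 -0.02 0 0 0; 0 0 -0.02 0 0 0; 0 0 -0.02 0 0 0; 0 0 -0.015 0 0 0; 0 0 -0.01 0 0 0; 0 0 0 0 0 0")

```text
t: 21.02
position: [0.5481, 0.3101, 0.3663]
tool_rot: [0.002, 0.092, 0.996, 0.001]
ft_force: [0.8, 0.4, -1.3]
gripper_width: 0.182
```

>>> send_rows(motion="0 0 0 0 0 0; 0 0 0 0 0 0; 0 0 0 0 0 0")

```text
t: 21.27
position: [0.5477, 0.3089, 0.3619]
tool_rot: [-0.001, 0.092, 0.996, -0.001]
ft_force: [0.6, -0.5, -1.0]
gripper_width: 0.182
```

```bash
python3 - <<'E'
from h import *
s=arm.state(); zt=s['position'][2]-.1573+.035
d=cam('wrist');save(d,'w13')
hsv=cv2.cvtColor(d['pixels'],cv2.COLOR_RGB2HSV);m=np.zeros((480,640),np.uint8);m[360:412,298:340]=hsv[360:412,298:340,2]<50
n,l,st,ce=cv2.connectedComponentsWithStats(m);print(st,ce)
i=np.argmax(st[1:,4])+1;P=plane(d,[ce[i]],zt)[0];q=np.array(s['tool_rot']);R0=R.from_quat(q[[1,2,3,0]])
print('hole in tool',R0.inv().apply(P-s['position']))
go(0.6012,0.0216,0.2,10.65)
d=cam('side');save(d,'s13');save(cam('scene'),'sc13')
E
```

```text
[[     0      0    640    480 306775]
 [   306    376     25     21    425]] [[319.50213675 239.29699617]
 [317.95764706 386.03294118]]
hole in tool [-0.00094138 -0.00041564  0.12229963]
turn [-0.0011 -0.0017 -0.3695] shift [ 0.0005 -0.2924  0.0072] t 21.3167 F [ 0.53  0.71 -0.8 ] g 0.0156 pos [0.5477 0.309  0.3619] j7 0.2
```

View pics/w13.png

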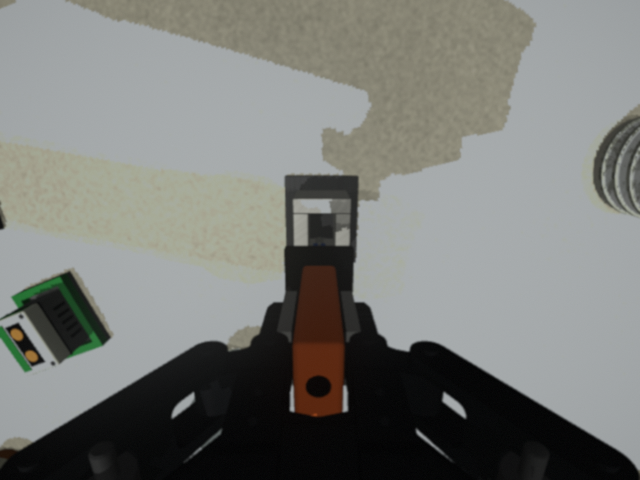

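View pics/s13.png

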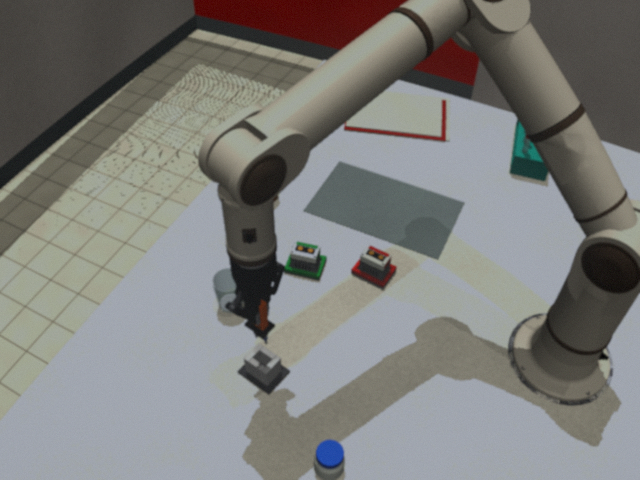

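View pics/sc13.png

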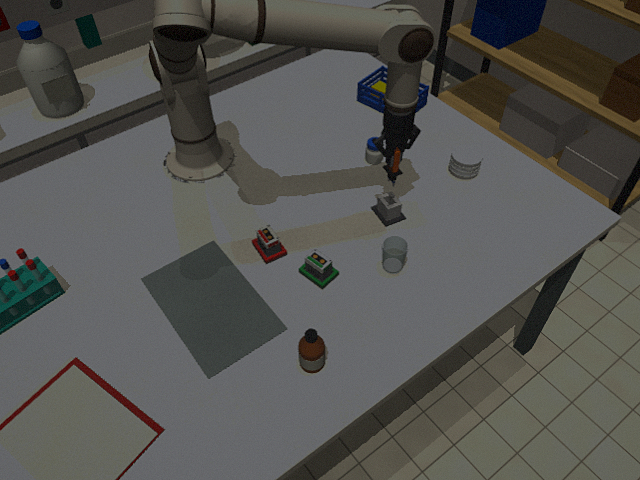

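>>> send_rows(motion="0 0 0 0 0 -0.0924; 0 0 0 0 0 -0.0924; 0 0 0 0 0 -0.0924; 0 0 0 0 0 -0.0924; 0 -0.015 0 0 0 0; 0 -0.025 0 0 0 0; 0 -0.03 0 0 0 0; 0 -0.03 0 0 0 0")

```text
t: 22.08
position: [0.5661, 0.2107, 0.3628]
tool_rot: [-0.0, -0.094, 0.996, 0.0]
ft_force: [0.5, 0.0, -1.1]
gripper_width: 0.18
```

>>> send_rows(motion="0 -0.03 0 0 0 0; 0 -0.03 0 0 0 0; 0 -0.025 0 0 0 0; 0 -0.015 0 0 0 0; 0 0 0 0 0 0; 0 0 0 0 0 0; 0 0 0 0 0 0; 0 0 0 0 0 0")

```text
t: 22.75
position: [0.5842, 0.1143, 0.3633]
tool_rot: [0.0, -0.094, 0.996, 0.0]
ft_force: [-0.3, 0.4, -1.2]
gripper_width: 0.184
```

```bash
python3 - <<'E'
from h import *
d=cam('wrist');save(d,'w14')
go(0.6012,0.0216,0.2,10.65)
E
```

```text
turn [0.0006 0.0003 0.0026] shift [ 0.0005 -0.0943  0.0087] t 22.8 F [ 0.77  0.68 -0.12] g 0.0157 pos [0.5843 0.1144 0.3634] j7 0.82
```

View pics/w14.png

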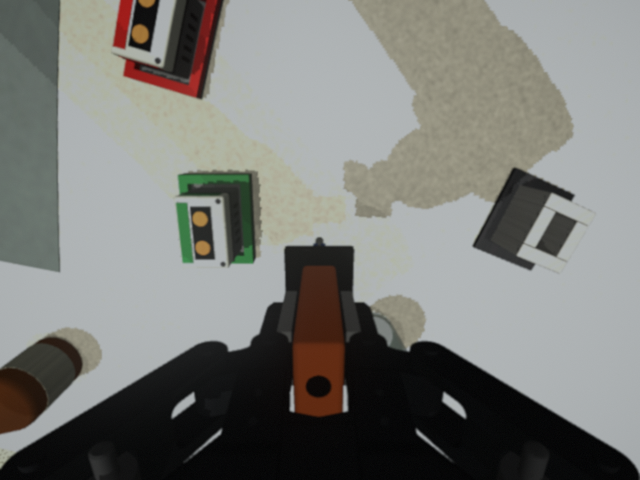

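The wrist view shows the green module's pads at (200,219) and (203,247), unobstructed. The probe hangs straight, with one steel tip visible at (319,241).

```bash
python3 - <<'E'
from h import *
s=arm.state();d=cam('wrist'); pads(d,(175,195,230,270),.061,'gm'); nest(d,(160,160,275,275),'green')
q=np.array(s['tool_rot']);R0=R.from_quat(q[[1,2,3,0]])
zt=s['position'][2]-.1573-.087
P=plane(d,[[319.5,241]],zt+.003)[0];print('tip in tool',R0.inv().apply(P-s['position']))
P=plane(d,[[318,386]],zt+.122)[0];print('hole in tool',R0.inv().apply(P-s['position']))
pts=depthpts(d,[[187,205],[219,215],[223,240],[201,233]]);print(pts.round(4))
for n,b in(('scene',(300,240,340,290)),('side',(285,235,325,280))):
    try: pads(cam(n),b,.061,n)
    except Exception as e: print(n,e)
E
```

```text
gm px [[199.7, 218.4], [202.4, 247.3]] area [208 198] mid [0.6011 0.0214 0.061 ] dist 0.024 yaw 10.72
 outer [600.1  21.4] [83.1 63.4] longyaw 10.4
 hole [563.   42.6] [3.1 4.6] longyaw -36.1
tip in tool [1.19576844e-02 1.63598502e-04 2.41297108e-01]
hole in tool [-0.00076993 -0.00068457  0.12229984]
[[0.5803 0.0083 0.0615]
 [0.5838 0.034  0.0608]
 [0.6037 0.0394 0.0607]
 [0.6014 0.021  0.06  ]]
scene px [[321.8, 260.9], [314.8, 256.0]] area [12 10] mid [0.6015 0.0206 0.061 ] dist 0.0242 yaw 10.68
side index 1 is out of bounds for axis 0 with size 1
```

>>> send_rows(motion="0.001 -0.01 0 0 0 0.002; 0 -0.02 0 0 0 0; 0 -0.026 0 0 0 0; 0 -0.022 0 0 0 0; 0 -0.011 0 0 0 0; 0 -0.005 0 0 0 0; 0 0 0 0 0 0; 0 0 0 0 0 0")

```text
t: 23.62
position: [0.6007, 0.0211, 0.3634]
tool_rot: [0.0, -0.092, 0.996, 0.0]
ft_force: [0.2, 0.6, -0.5]
gripper_width: 0.18
```

>>> send_rows(motion="0 0 0.015 0 0 0; 0 0 0.015 0 0 0; 0 0 0.01 0 0 0; 0 0 0 0 0 0; 0 0 0 0 0 0; 0 0 0 0 0 0")

```text
t: 24.12
position: [0.601, 0.0207, 0.3232]
tool_rot: [-0.0, -0.092, 0.996, 0.0]
ft_force: [-0.0, -1.3, -1.0]
gripper_width: 0.182
```

```bash
python3 - <<'E'
from h import *
go(0.6011,0.0213,0.2,10.7)
s=arm.state();print('tips z',s['position'][2]-.1573-.087)
d=cam('wrist');save(d,'w15')
for n,b in(('scene',(270,190,370,290)),('side',(250,180,350,280))):
    d=cam(n);print(n);cv2.imwrite('pics/%s15.png'%n,cv2.resize(d['pixels'][b[1]:b[3],b[0]:b[2],::-1],(600,600),interpolation=cv2.INTER_CUBIC))
E
```

```text
turn [ 0.0006 -0.     -0.0022] shift [-0.0002  0.0006 -0.0315] t 24.1167 F [-0.   -1.35 -0.99] g 0.0155 pos [0.601  0.0207 0.3232] j7 0.94
tips z 0.07887752652471927
scene
side
```

View pics/w15.png

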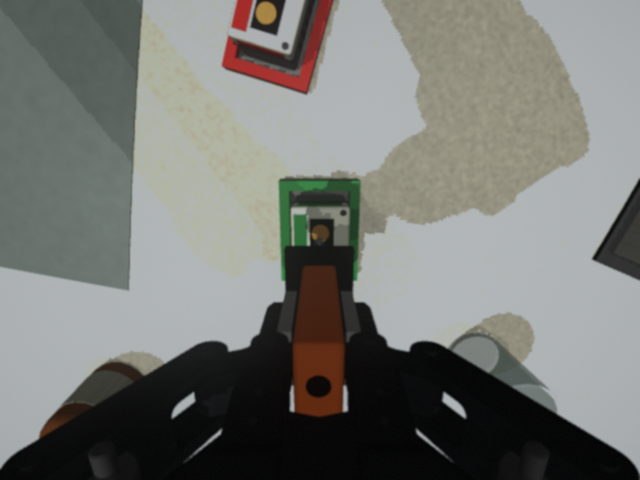

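View pics/scene15.png

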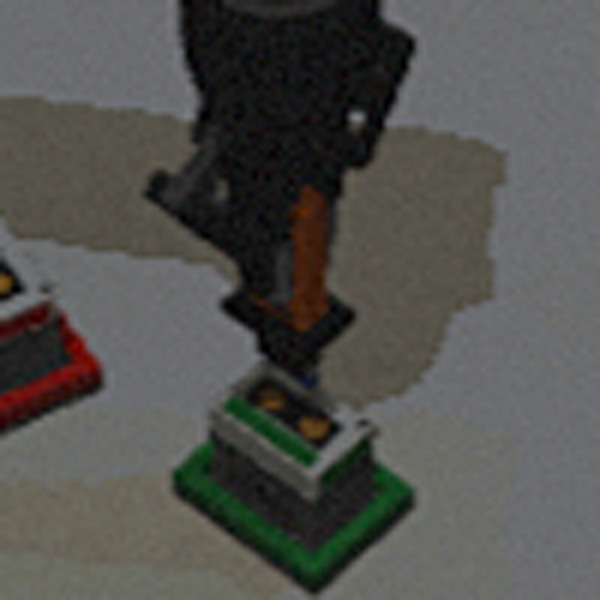

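View pics/side15.png

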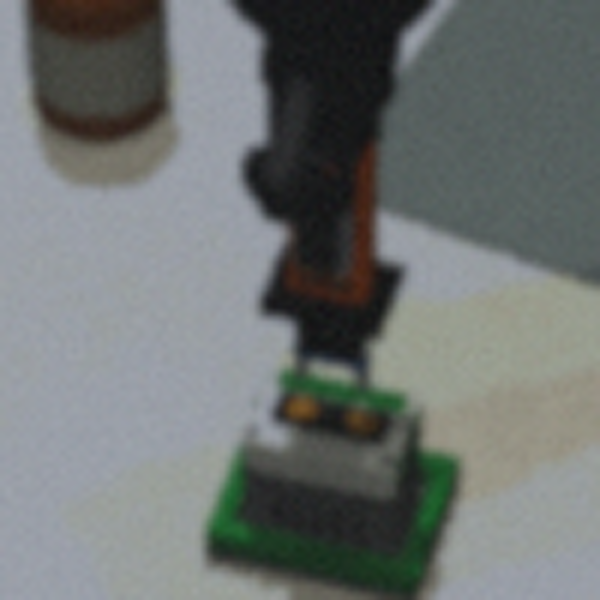

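The pad at (320,233) lies on the probe's centre line (319), and the tips hang about 18 mm above the pads. I'll nudge sideways by 0.7 mm and go down.

>>> send_rows(motion="0 0.0007 0.006 0 0 0; 0 0 0.006 0 0 0; 0 0 0.003 0 0 0; 0 0 0 0 0 0; 0 0 0 0 0 0; 0 0 0 0 0 0")

```text
t: 24.77
position: [0.6009, 0.0209, 0.3082]
tool_rot: [0.0, -0.092, 0.996, 0.0]
ft_force: [-0.3, 0.1, -0.5]
gripper_width: 0.183
```

```bash
python3 - <<'E'
from h import *
go(0.6011,0.0213,0.2,10.7)
s=arm.state();print('tips z',s['position'][2]-.1573-.087,s['wrist_torque'])
for n,b in(('scene',(295,220,345,270)),('side',(280,210,330,260))):
    d=cam(n);cv2.imwrite('pics/%s16.png'%n,cv2.resize(d['pixels'][b[1]:b[3],b[0]:b[2],::-1],(600,600),interpolation=cv2.INTER_CUBIC))
E
```

```text
turn [ 0.0002  0.     -0.0029] shift [-0.0002  0.0003 -0.0465] t 24.7667 F [-0.31  0.14 -0.53] g 0.0157 pos [0.6009 0.0209 0.3082] j7 0.93
tips z 0.06391470620128067 [-0.00930813 -0.03907274  0.02391697]
```

View pics/scene16.png

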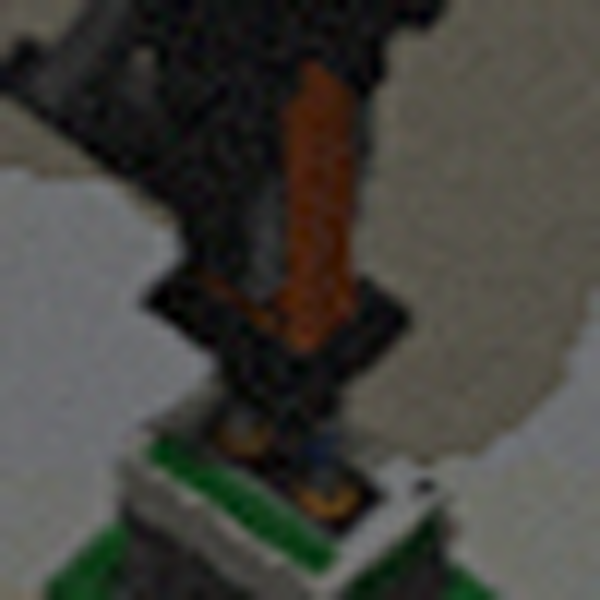

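View pics/side16.png

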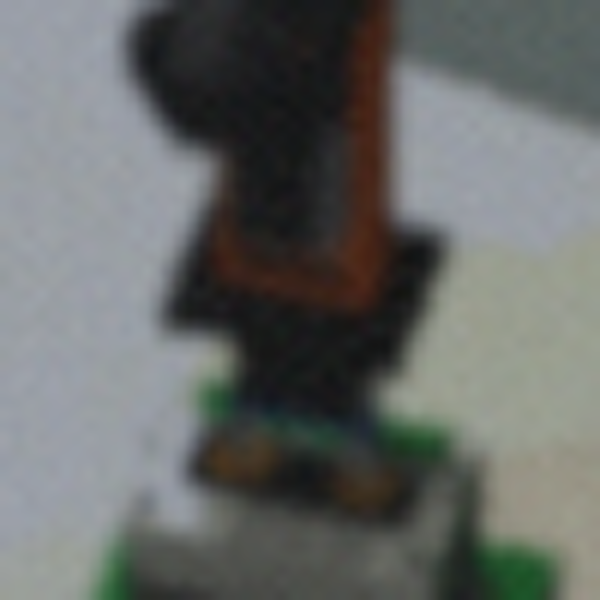

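The tips sit just above both pads in both views. I'll press down in small steps and watch the force.

>>> send_rows(motion="0 0.0003 0.001 0 0 0; 0 0 0.001 0 0 0; 0 0 0.001 0 0 0; 0 0 0.001 0 0 0; 0 0 0.001 0 0 0; 0 0 0 0 0 0; 0 0 0 0 0 0; 0 0 0 0 0 0")

```text
t: 25.53
position: [0.6009, 0.0212, 0.3034]
tool_rot: [0.0, -0.092, 0.996, -0.0]
ft_force: [0.7, -0.6, 0.8]
gripper_width: 0.179
```

>>> send_rows(motion="0 0 0.001 0 0 0; 0 0 0.001 0 0 0; 0 0 0 0 0 0; 0 0 0 0 0 0; 0 0 0 0 0 0; 0 0 0 0 0 0")

```text
t: 26.03
position: [0.6009, 0.0212, 0.3013]
tool_rot: [0.0, -0.092, 0.996, 0.0]
ft_force: [0.4, -0.9, 1.2]
gripper_width: 0.183
```

```bash
python3 - <<'E'
from h import *
F=[]
for i in range(12):
    arm.get_image('wrist') ; F.append(arm.state()['ft_force'])
print('Fz',np.mean(F,0),np.std(F,0)); s=arm.state();print('tip comp',.061-(s['position'][2]-.1573-.087),s['position'],s['t'])
E
```

```text
Fz [ 0.00346023 -0.17293752  1.07234434] [0.40642588 0.45068145 0.35618606]
tip comp 0.0040474881418748054 [0.60086457 0.02121387 0.30125251] 26.6333
```

>>> send_rows(motion="0 0 0.001 0 0 0; 0 0 0.001 0 0 0; 0 0 0 0 0 0; 0 0 0 0 0 0; 0 0 0 0 0 0; 0 0 0 0 0 0")

```text
t: 27.13
position: [0.6009, 0.0212, 0.2993]
tool_rot: [0.0, -0.092, 0.996, -0.0]
ft_force: [0.1, -0.1, 1.7]
gripper_width: 0.183
```

```bash
python3 - <<'E'
from h import *
F=[]
for i in range(12):
    d=arm.get_image('wrist') ; F.append(arm.state()['ft_force'])
print('Fz',np.mean(F,0)); s=arm.state();print('tip comp',.061-(s['position'][2]-.1573-.087),s['position'],s['tool_rot'],s['t'])
d=cam('wrist');save(d,'w17')
for n,b in(('scene',(295,220,345,270)),('side',(280,210,330,260))):
    d=cam(n);save(d,n+'17f');cv2.imwrite('pics/%s17.png'%n,cv2.resize(d['pixels'][b[1]:b[3],b[0]:b[2],::-1],(600,600),interpolation=cv2.INTER_CUBIC))
E
```

```text
Fz [-0.07942571 -0.04485854  2.32007521]
tip comp 0.006081572923577444 [0.60083589 0.02121773 0.29921843] [ 3.66875130e-05 -9.18109884e-02  9.95776451e-01  2.80832442e-05] 27.7333
```

View pics/scene17.png

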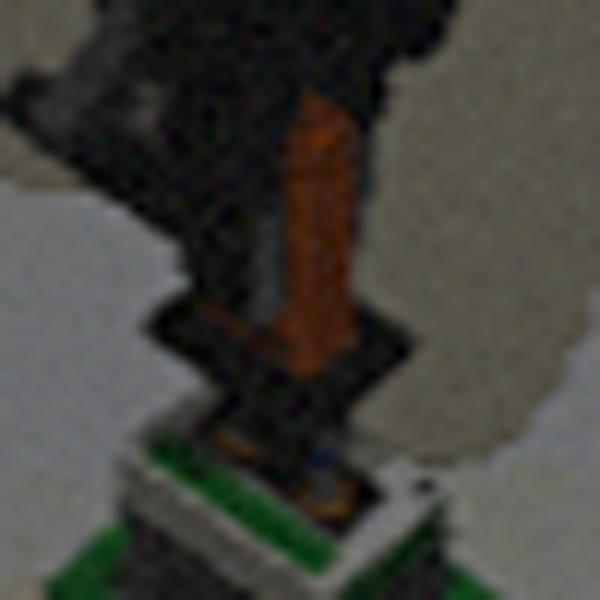

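View pics/side17.png

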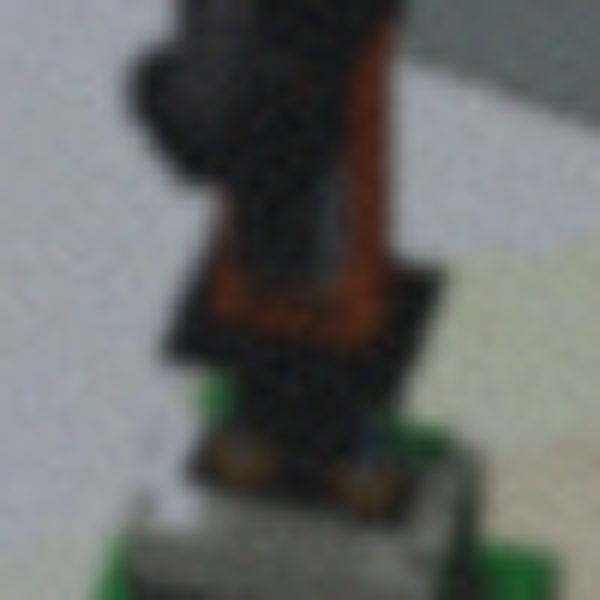

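View pics/w17.png

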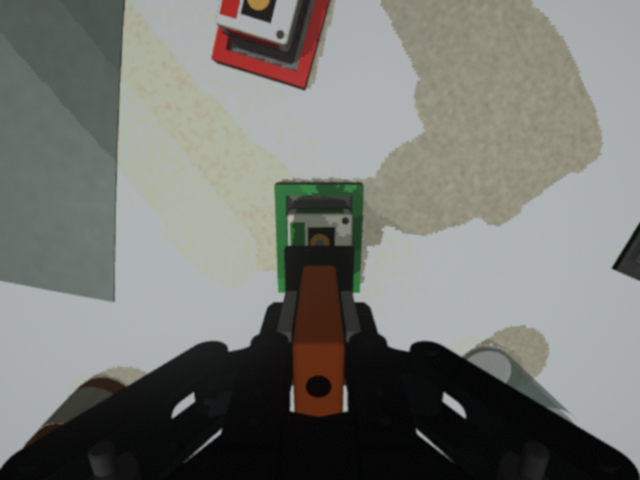

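View pics/side17f.png

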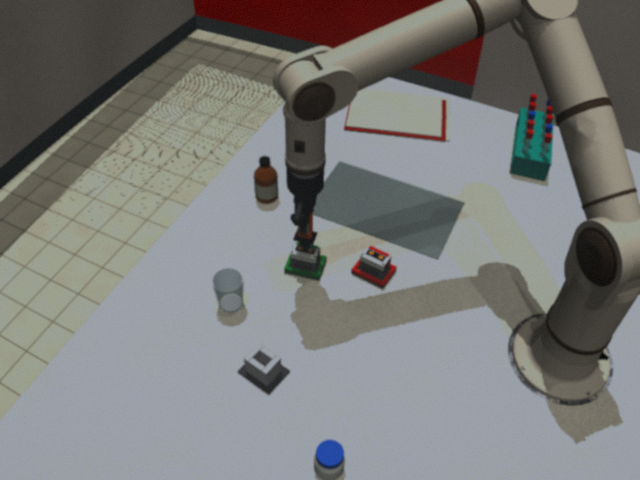

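The tips are on the pads in both views. Estimated compression is 6.1 mm and contact force about 3.2 N (2.3 N plus the probe's 1 N weight). The probe hasn't slipped in the jaws: its top hole is still at (318,386). Handing in.

```bash
python3 -c "
from bench import arm
print(arm.job_done(), arm.state()['t'])"
```

```text
the job is handed in; nothing more can be done
the job is handed in; nothing more can be done
```

The job is handed in. Both modules stand in their own-colour nests, and the arm is holding the probe upright on the green module's two gold pads. The clock read about 28 s of the 64 s allowed.

- **Modules:** I placed the green one first, then the red, and let go of both. From above, the green module's pads measured 24.1 mm apart and the red's 24.3 mm, when taken as lying at seated height (61 mm above the bench). Depth readings on the green top gave 60 to 61.5 mm. I did not take depth readings on the red one. While seating, the wrist force was about 5 N for green and briefly 26 N for red, below the 40 N limit.
- **Probe:** It was gripped across the handle and lifted straight out, after a half turn of the wrist because joint 7 was near its limit. Its axis is within about 1 mm of the pad middle, and it had not slipped in the jaws.
- **Pressing:** The foot is pushed in about 6.1 mm, worked out from the arm's height. The averaged wrist force was 2.3 N; with the probe's 1 N weight added, that is about 3.3 N on the pads. At 4 mm in, the same estimate gave about 2.1 N against an expected 2.3 N.
- **Bystanders:** In the last side picture the bottle, beaker and jar stand where they started.
- **Checks that failed:**
  - The side camera could not separate the two pads, so I set the probe's position from the wrist camera. The scene camera agreed to about 1 mm.
  - In the last views the barrel partly hides the tips, so their contact with the pads is seen only in part.

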